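# Transfer a row of sample bottles in reverse order

## Task

Move the four small bottles from the metal tray into the empty wooden rack, one upright in each compartment, in the reverse order: seen from the robot, the bottle that stood leftmost on the tray ends in the rightmost compartment, the second from the left in the second from the right, and so on. Do not tip any bottle over, and leave the small herb jar where it stands.

Things in the scene. Friction and masses are not known exactly. Their poses are not given: they have to be found in the camera images.
- white_cap_bottle: small amber bottle with a ribbed white screw cap; body 29 mm in diameter up to 49 mm, 71 mm tall with the cap (22 mm across); loose, about 40 g; origin at the centre of its underside, z up its axis
- black_cap_bottle: small amber roll-on bottle with a wide black cap as broad as the bottle; 29 mm in diameter all the way, 78 mm tall; loose, about 40 g; origin at the centre of its underside, z up its axis
- dropper_bottle: amber dropper bottle with a dark green rubber bulb and a red and white label; body 33 mm in diameter up to 70 mm, then a black collar 20 mm across (70 to 84 mm) and the bulb 13 mm across, 112 mm tall in all; loose, about 70 g; origin at the centre of its underside, z up its axis
- open_vial: small amber vial without any cap, 29 mm in diameter, 66 mm tall; loose, about 40 g; origin at the centre of its underside, z up its axis
- white_pad: flat round white pad, 52 mm across, 4 mm thick, fixed in the low metal tray (68 x 244 mm, rim 11 mm high, fixed); origin: centre of its underside, 4 mm above the table. Lies under the white-capped bottle at the start and stays there, showing where it came from. y axis along the row of pads (58 mm apart) to its left end, x away from the robot
- black_pad: flat round black pad, 52 mm across, 4 mm thick, fixed in the low metal tray (68 x 244 mm, rim 11 mm high, fixed); origin: centre of its underside, 4 mm above the table. Lies under the black-capped bottle at the start and stays there, showing where it came from. y axis along the row of pads (58 mm apart) to its left end, x away from the robot
- green_pad: flat round green pad, 52 mm across, 4 mm thick, fixed in the low metal tray (68 x 244 mm, rim 11 mm high, fixed); origin: centre of its underside, 4 mm above the table. Lies under the green dropper bottle at the start and stays there, showing where it came from. y axis along the row of pads (58 mm apart) to its left end, x away from the robot
- orange_pad: flat round orange pad, 52 mm across, 4 mm thick, fixed in the low metal tray (68 x 244 mm, rim 11 mm high, fixed); origin: centre of its underside, 4 mm above the table. Lies under the open vial at the start and stays there, showing where it came from. y axis along the row of pads (58 mm apart) to its left end, x away from the robot
- wooden_rack: pale wooden rack, fixed: a row of four compartments, 64 (x) by 240 (y) by 26 mm high; origin: centre of its underside; y axis along the row to its left end, x away from the robot. Compartments 54 x 54 mm inside, centred at x = 0, y = +87, +29, -29, -87 mm (left to right), cork floors 8 mm above the table, walls up to 26 mm. Left or right of the bench scale (fixed, tops out under 170 mm), turned up to 0.3 rad
- small_jar: small glass jar of dried herbs with a pale lid, 62 mm in diameter, 81 mm tall, loose, to be left alone; origin at the centre of its underside
Things that resemble listed ones, but are neither listed nor needed, are in the scene too. What is shaped like the black_cap_bottle but purple or yellow is not meant.

How it is judged:
By the outcome, as a careful person would: the job done as asked, in the order asked, and still so for the second after the job is handed in, with the robot touching nothing.
It also fails if it takes over 141 s, if anything falls off the work surface, if the arm or the gripper's body presses on something with over 40 N, if the wrist force passes 120 N, or if a joint passes its speed limit or range.

## Robot

A 6-joint arm with a two-finger parallel gripper is mounted at the origin on a cart in front of the work surface, level with it; the furniture and walls round the work are solid. World frame = base frame: x ahead of the robot, y to its left, z up, the work surface at z = 0. Lengths are in mm, angles in rad, forces in N, time in s.
With the tool pointing down it reaches from about 300 to 775 mm from the base axis. Payload 14.6 kg.
Tool frame: the origin (TCP) lies at the very end of the fingers, on their centre line; the grasp point (between the pads) lies 19 mm behind it; z points along the fingers, y is the line along which they close (so a half turn about z gives the same grasp; the last joint's range is limited). The gripper opens to 94 mm and grips with 3 to 60 N. Pads are 16 mm wide; open, the fingers measure 119 mm over their backs; the gripper's body (75 mm by 177 mm) begins 78 mm behind the grasp point.
Start: joints at [1.216, 0.3, 1.521, -0, 1.321, -0.067], TCP at [156.111, 527.369, 205.446] pointing down, gripper open.
Joint ranges: [-3.03, 3.03], [-0.79, 2.21], [0.23, 2.52], [-1.04, 4.18], [0, 3.07], [-2.55, 2.55]. Speed limits (rad/s): [2.22, 2.22, 2.57, 3.14, 3.14, 3.14].

## Interface

Orientations are given as [roll, pitch, yaw] about the fixed x, y, z axes, in that order (R = Rz(yaw) Ry(pitch) Rx(roll)).
In Python, from cell import read_state, viewer, manip, models gives the robot as it stands.
- The arm moves only by the tool carry_out, never from a script. Its argument "deltas" is a list of rows, each an object with "dp": the shift along the tool's x, y, z in mm, a list of three; "roll": the turn about the tool's z in degrees; "gripper": the opening, from -1 (shut) to 1 (fully open), so that 0 is half open. In form: [{"dp": [tx, ty, tz], "roll": roll, "gripper": gripper}, ...]. A call has 1 to 12 rows; each row is the pose to reach, as a shift and turn from the pose commanded when the call began, along the tool's axes at that moment; what a row does not reach only later rows make up. A row lasts 1/12 s, in which the tool goes at most 41.7 mm and 7.16 degrees, less where a joint would pass 70% of its speed; a pose out of reach is approached as far as the arm can. A call with a gripper value outside its range is refused whole. The fingers move at their own pace and stop on an object; "newtons" is the grip in N (left out, the last holds). Time passes only in rows, so rows that repeat a pose let the fingers close. It gives the time, the measured TCP pose, the force, the opening and the grip force at its end, in the units of the state.
- read_state(): the state, without advancing time (a new reading comes with each control period).
- viewer.camera(name): name is "side" or "top"; returns the picture (400x640x3 uint8, red, green, blue); there is no depth.
- viewer.camera_params(name): a dict with "fovy" (degrees; the focal length in pixels is half the picture's height over the tangent of half this angle, whatever the lens; pixels are square), "cx", "cy" (the principal point, pixels), "k1" (the pictures are not rectified: a ray, as slopes to the right and down, at radius r is drawn at 1 + k1 r^2 times it, then the intrinsics apply), "eye" and "attitude" of the camera in the world. Camera axes: x right, y up, looking along -z (the intrinsics and any distortion apply to the point x, -y, -z); pixel columns grow to the right and rows downward; lengths in mm; the calibration is good to about 2 mm. A picture is of the moment at which its call begins. camera_params takes no time and is no camera call.
- manip.sign_off(): hands the job in; it is judged then, once.
Trained networks look in the newest picture that a camera, given by its name, has taken for a name from the list of things; names that differ only in an ending like _2 or _b are one class to them, and where a whole thing is asked for, a point or a joint stands for the part that bears it (a point fixed in the world has none). Each returns a list of dicts, best first, with "p" (0 to 1); they miss things now and then, are a little off and sometimes report something else, mostly with a low value. They report only what shows in the picture. A call takes as long as a camera call. They do not tell look-alikes from the thing itself.
- models.cut_out(camera, label): "region" (400x640 bool, what is visible of it) and "box" ([left, top, right, bottom] in pixels, round what is visible of it).
The state is a dict: "clock": time; "joints": joint angles; "qd": joint speeds; "effort": joint torques, N m; "eef_pos": TCP position; "eef_rot": TCP orientation; "wrist_force": force on the tool from outside, world axes, zero at the start; "moment": the same for the moment, N m; "finger_gap": finger opening in mm; "finger_force": force on a finger pad.
Only numpy, scipy, OpenCV 4.12 (cv2) and the standard library are available. Lean on these libraries where they do the work, as an engineer would, in place of code of your own. Each camera call takes 0.05 s, during which the arm holds its last target. There are 200 camera calls.

## Working session

There is one attempt and no reset: what is moved stays moved. The work goes in short steps, Python scripts to look and compute and a tool call to move; the robot and the scene stay as the last step left them, time stands still between calls to the robot, and variables do not carry over. Pictures are saved under pics/ and viewed, at most 15 in all, crops included, and the job is handed in when it is done.

Besides the shell and the picture viewer there is one more tool, called after "Request:" as name(argument=value, ...), one argument or row to a line, values as JSON. carry_out: Moves the arm, as the interface text tells. Its arguments: {"type":"object","properties":{"deltas":{"type":"array"},"newtons":{"type":"number"}},"required":["deltas"]}

```bash
mkdir -p pics; ls
python3 - <<'E'
from cell import read_state, viewer, manip, models
import cv2
s=read_state();print(s['clock'],s['eef_pos'],s['eef_rot'],s['finger_gap'])
for c in('top','side'):
    im=viewer.camera(c);cv2.imwrite(f'pics/{c}0.png',im[:,:,::-1]);print(c,viewer.camera_params(c))
    for l in ['white_cap_bottle','black_cap_bottle','dropper_bottle','open_vial','white_pad','black_pad','green_pad','orange_pad','wooden_rack','small_jar']:
        print(l,[(round(d['p'],2),[int(v) for v in d['box']]) for d in models.cut_out(c,l)[:4]])
E
```

```text
pics
0.0 [156.0207525  527.13284647 204.87745522] [-3.14043220e+00 -6.68510250e-05  2.85375327e+00] 93.96951944833746
top {'fovy': 55.33412303718002, 'cx': 316.680450231194, 'cy': 200.43991677713592, 'k1': -0.09041868991359496, 'eye': array([ 325.85602216,   22.23200642, 1175.70131598]), 'attitude': array([ 0.18407865, -0.00439102, -1.58673871])}
white_cap_bottle [(0.49, [171, 202, 190, 214]), (0.23, [205, 202, 218, 217])]
black_cap_bottle [(0.63, [218, 233, 230, 246]), (0.44, [209, 201, 219, 216])]
dropper_bottle []
open_vial [(0.6, [192, 205, 203, 214])]
white_pad [(0.47, [174, 204, 188, 213])]
black_pad [(0.68, [214, 204, 229, 223])]
green_pad []
orange_pad [(0.42, [191, 201, 208, 217])]
wooden_rack [(0.65, [385, 203, 459, 232])]
small_jar [(0.86, [332, 155, 355, 178])]
side {'fovy': 47.3062834838426, 'cx': 312.1803552574277, 'cy': 199.64862259113227, 'k1': 0.029368006489245025, 'eye': array([ 194.28006419, 1126.03674785,  606.79411918]), 'attitude': array([ 1.10100109, -0.02279163, -2.82282263])}
white_cap_bottle [(0.95, [254, 262, 269, 296]), (0.53, [279, 258, 292, 270])]
black_cap_bottle [(0.86, [276, 231, 287, 266]), (0.68, [319, 235, 332, 269]), (0.65, [253, 218, 266, 251])]
dropper_bottle [(0.76, [287, 208, 299, 252])]
open_vial [(0.65, [266, 251, 278, 277])]
white_pad [(0.7, [249, 286, 272, 300])]
black_pad [(0.46, [278, 256, 293, 269])]
green_pad [(0.62, [292, 245, 304, 255])]
orange_pad []
wooden_rack [(0.88, [340, 149, 380, 177]), (0.34, [251, 287, 273, 300])]
small_jar [(0.78, [281, 162, 298, 191])]
```

View pics/top0.png

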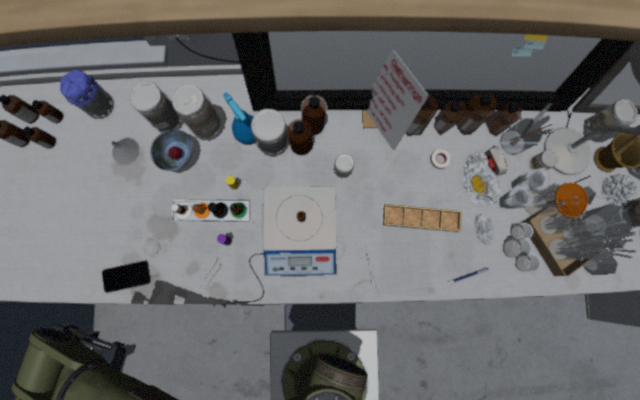

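View pics/side0.png

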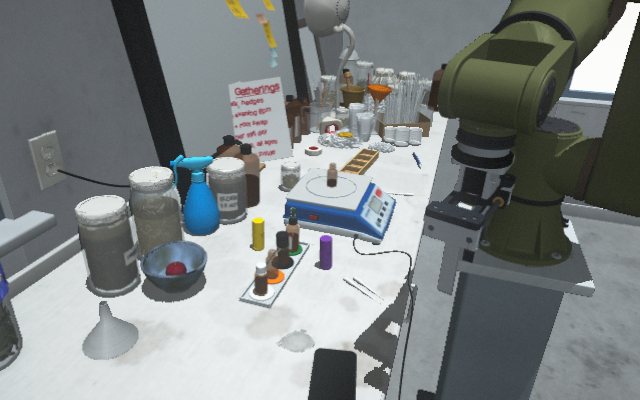

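```bash
cat > h.py <<'E'
from cell import read_state, viewer, manip, models
import cv2, numpy as np
from scipy.spatial.transform import Rotation as Ro
def cam(c):
    p=viewer.camera_params(c); f=200/np.tan(np.radians(p['fovy']/2))
    return f,p['cx'],p['cy'],p['k1'],np.array(p['eye']),Ro.from_euler('xyz',p['attitude']).as_matrix()
def plane(c,u,v,z):
    f,cx,cy,k,e,R=cam(c); d=np.array([(u-cx)/f,(v-cy)/f]); s=d.copy()
    for _ in range(20): s=d/(1+k*(s@s))
    r=R@np.array([s[0],-s[1],-1]); return e+r*(z-e[2])/r[2]
def proj(c,P):
    f,cx,cy,k,e,R=cam(c); q=(np.atleast_2d(P)-e)@R; s=np.c_[q[:,0],-q[:,1]]/-q[:,2:]
    return s*(1+k*(s**2).sum(1,keepdims=True))*f+[cx,cy]
def crop(c,x0,y0,x1,y1,k,name,im=None):
    im=viewer.camera(c) if im is None else im
    o=cv2.resize(im[y0:y1,x0:x1,::-1],None,fx=k,fy=k,interpolation=cv2.INTER_CUBIC); 
    cv2.imwrite('pics/'+name,o)
E
python3 - <<'E'
from h import *
crop('side',235,200,345,310,5,'a.png')
t=viewer.camera('top')
A=cv2.resize(t[170:250,160:260],None,fx=8,fy=8*.9,interpolation=2)[:300]
k=7
a=t[190:230,165:265];b=t[195:240,375:475]
o=np.vstack([cv2.resize(q[:,:,::-1],None,fx=k,fy=k,interpolation=2) for q in(a,b)]);cv2.imwrite('pics/b.png',o);print(o.shape)
crop('side',325,140,395,190,8,'c.png')
E
```

```text
(595, 700, 3)
```

View pics/a.png

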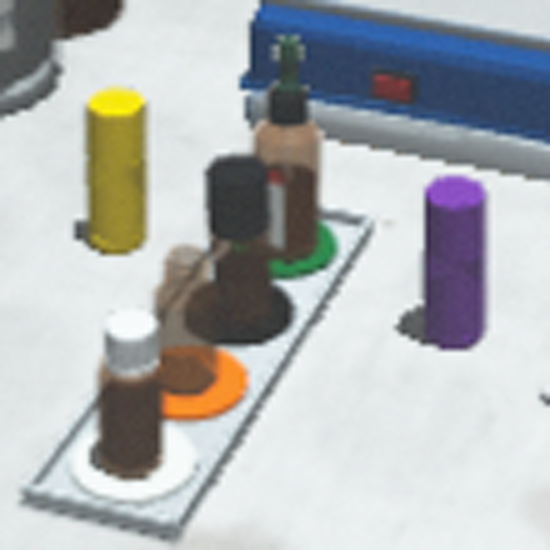

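View pics/b.png

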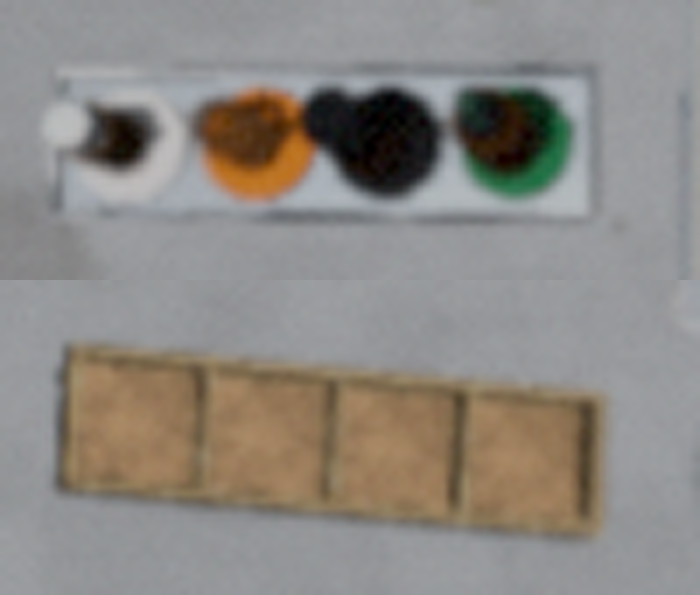

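View pics/c.png

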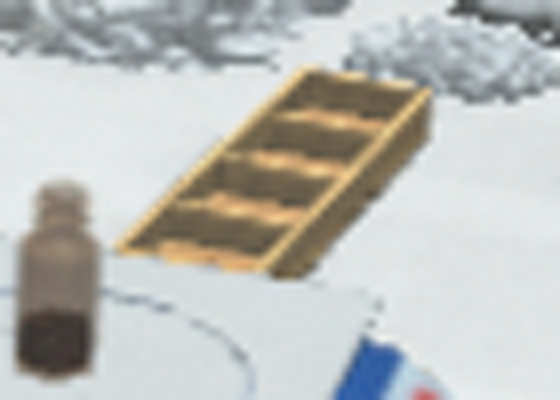

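Run:
```python
from h import *
def T(x,y,z,r=0): return plane('top',(x+.5)/7-.5+165+(210 if r else 0),(y+.5)/7-.5+190+(5 if r else 0),z)[:2].round(1)
def S(x,y,z): return plane('side',(x+.5)/5-.5+235,(y+.5)/5-.5+200,z)[:2].round(1)
def S8(x,y,z): return plane('side',(x+.5)/8-.5+325,(y+.5)/8-.5+140,z)[:2].round(1)
for n,p in dict(white=(130,147),orange=(258,145),black=(388,142),green=(516,142)).items(): print('pad',n,T(*p,8))
print('tray top',[T(*p,11) for p in [(62,70),(597,70),(592,215),(60,215)]], 'side',[S(*p,11) for p in [(25,493),(178,533),(372,220)]])
print('padside w',S(135,462,8),'b',S(240,308,8))
print('white',T(65,125,79),S(131,325,79),'base',S(130,465,8))
print('vial',S(186,254,74),'base',S(187,383,8))
print('black',T(328,115,86),S(237,168,86))
print('drop',T(475,110,120),S(289,40,120))
print('yellow',S(116,102,78),'purple',S(456,190,78))
c=[T(*p,26,1) for p in [(68,67),(603,113),(597,255),(62,210)]];print('rack',c,np.mean(c,0))
print('rack side',[S8(*p,26) for p in [(120,247),(307,68),(430,90),(267,270)]])
print('sign',proj('top',[[600,-150,0],[600,-300,0]]),plane('top',390,145,0),plane('top',440,158,30))
```

```text
pad white [517.2 431.9]
pad orange [517.3 373.8]
pad black [517.9 315.2]
pad green [517.1 257.8]
tray top [array([552.2, 463.8]), array([548.5, 221.6]), array([483.5, 222.8]), array([486.5, 461.3])] side [array([548.6, 474.3]), array([481.5, 476. ]), array([482.8, 233.2])]
padside w [516.8 438. ] b [517.  320.2]
white [515.4 435.5] [514.9 441.5] base [518.  440.5]
vial [517.3 380. ] base [517.6 380.9]
black [516.8 321.2] [515.6 326. ]
drop [512.  252.1] [513.9 265.7]
yellow [595.4 278. ] purple [423.4 297.5]
rack [array([ 525.1, -193.7]), array([ 500.7, -431.7]), array([ 437.8, -423.8]), array([ 462.1, -188. ])] [ 481.425 -309.3  ]
rack side [array([ 522.9, -193.8]), array([ 497.4, -424.1]), array([ 439.5, -416.9]), array([ 461.9, -192.7])]
sign [[367.99027995 182.51087527]
 [414.76997352 181.9067183 ]] [ 723.89299575 -227.06330091    0.        ] [ 669.53088588 -377.90990238   30.        ]
```

Shown: tray left to right is white cap (262,280 in side), open vial (272,264), black cap (283,250), dropper (293,232). The look-alikes are yellow (258,235), purple (326,252) and a bottle on the scale (332,175). The rack is right of the scale and empty. The top and side cameras disagree by about 6 mm in y, so I'll use the gripper as a reference.

Request:
carry_out(
  deltas=[
    {"dp": [-371, 16, 0], "roll": 73.5, "gripper": 1},
    {"dp": [-371, 16, 0], "roll": 73.5, "gripper": 1},
    {"dp": [-371, 16, 0], "roll": 73.5, "gripper": 1},
    {"dp": [-371, 16, 0], "roll": 73.5, "gripper": 0.3},
    {"dp": [-371, 16, 0], "roll": 73.5, "gripper": 0.3},
    {"dp": [-371, 16, 0], "roll": 73.5, "gripper": 0.3},
    {"dp": [-371, 16, 0], "roll": 73.5, "gripper": 0.3},
    {"dp": [-371, 16, 0], "roll": 73.5, "gripper": 0.3},
    {"dp": [-371, 16, 0], "roll": 73.5, "gripper": 0.3},
    {"dp": [-371, 16, 0], "roll": 73.5, "gripper": 0.3},
    {"dp": [-371, 16, 75], "roll": 73.5, "gripper": 0.3},
    {"dp": [-371, 16, 90], "roll": 73.5, "gripper": 0.3},
  ],
)

```text
clock: 2.25
eef_pos: [517.9, 437.5, 122.8]
eef_rot: [3.138, -0.003, 1.567]
wrist_force: [0.2, 0.8, -1.9]
finger_gap: 61.3
finger_force: 0.0
```

Run:
```python
from h import *
s=read_state();print(s['clock'],s['eef_pos'],s['eef_rot'],s['finger_gap'],s['joints'])
P=s['eef_pos']
im=viewer.camera('side').copy()
crop('side',225,170,345,310,5,'d.png',im)
g=s['finger_gap']/2
w=[P,P+[g,0,0],P-[g,0,0],P+[0,8,0]]
print(((proj('side',w)-[225,170])*5+2).round(0))
```

```text
2.25 [517.85574512 437.54650084 122.84918517] [ 3.13789605e+00 -2.87297273e-03  1.56703754e+00] 61.344847162955254 [6.47507423e-01 6.52657515e-01 1.20233975e+00 4.59547113e-05
 1.28191385e+00 6.51258531e-01]
[[175. 375.]
 [104. 360.]
 [248. 390.]
 [167. 385.]]
```

View pics/d.png

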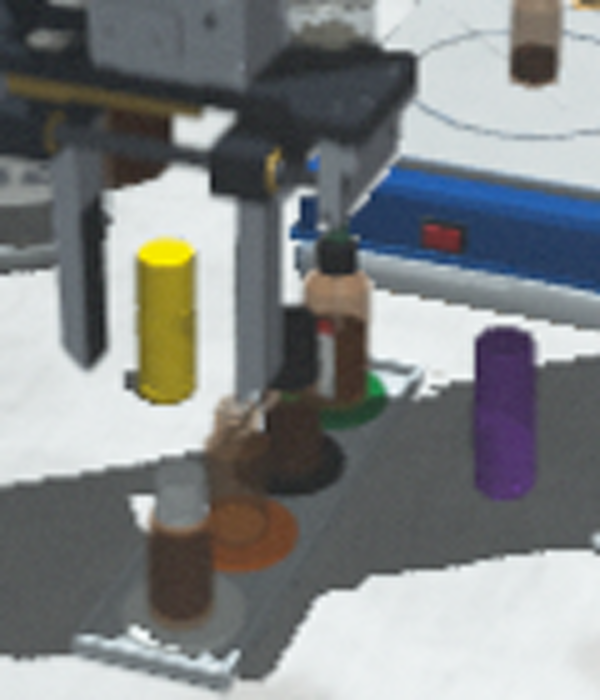

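Request:
carry_out(
  deltas=[
    {"dp": [2, -1, 30], "roll": 0, "gripper": 0.3},
    {"dp": [2, -1, 60], "roll": 0, "gripper": 0.3},
    {"dp": [2, -1, 80], "roll": 0, "gripper": 0.3},
    {"dp": [2, -1, 92], "roll": 0, "gripper": 0.3},
    {"dp": [2, -1, 92], "roll": 0, "gripper": 0.3},
  ],
)

```text
clock: 2.72
eef_pos: [514.6, 438.9, 28.2]
eef_rot: [-3.139, 0.002, 1.571]
wrist_force: [-0.8, -1.5, -0.4]
finger_gap: 61.2
finger_force: 0.0
```

Run:
```python
from h import *
s=read_state();print(s['clock'],s['eef_pos'],s['finger_gap'])
crop('side',225,190,345,310,5,'e.png')
```

```text
2.7167 [514.56118045 438.87388535  28.18089025] 61.20871741152318
```

View pics/e.png

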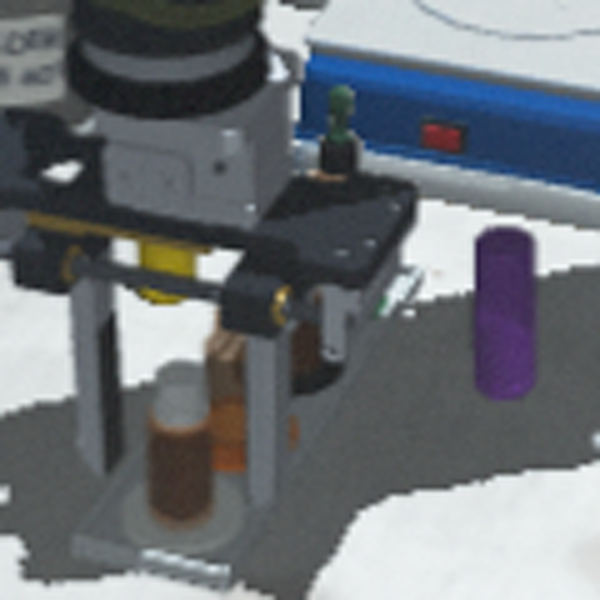

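Request:
carry_out(
  deltas=[
    {"dp": [-2, 2, 0], "roll": 0, "gripper": 0.3},
    {"dp": [-2, 2, 0], "roll": 0, "gripper": 0.3},
    {"dp": [-2, 2, 0], "roll": 0, "gripper": -0.6},
    {"dp": [-2, 2, 0], "roll": 0, "gripper": -0.6},
    {"dp": [-2, 2, 0], "roll": 0, "gripper": -0.6},
    {"dp": [-2, 2, 0], "roll": 0, "gripper": -0.6},
    {"dp": [-2, 2, 0], "roll": 0, "gripper": -0.6},
    {"dp": [-2, 2, 0], "roll": 0, "gripper": -0.6},
    {"dp": [-2, 2, 0], "roll": 0, "gripper": -0.6},
    {"dp": [-2, 2, 0], "roll": 0, "gripper": -0.6},
  ],
  newtons=12,
)

```text
clock: 3.6
eef_pos: [517.4, 437.5, 30.2]
eef_rot: [3.141, -0.0, 1.571]
wrist_force: [-0.6, 0.7, 1.4]
finger_gap: 28.0
finger_force: 11.9
```

Request:
carry_out(
  deltas=[
    {"dp": [0, 0, -40], "roll": 0, "gripper": -0.6},
    {"dp": [0, 0, -80], "roll": 0, "gripper": -0.6},
    {"dp": [0, 0, -120], "roll": 0, "gripper": -0.6},
    {"dp": [0, 0, -160], "roll": 0, "gripper": -0.6},
    {"dp": [0, 0, -190], "roll": 0, "gripper": -0.6},
    {"dp": [-20, 0, -190], "roll": 0, "gripper": -0.6},
    {"dp": [-50, 0, -190], "roll": 0, "gripper": -0.6},
    {"dp": [-90, 0, -190], "roll": 0, "gripper": -0.6},
    {"dp": [-130, 0, -190], "roll": 0, "gripper": -0.6},
    {"dp": [-170, 0, -190], "roll": 0, "gripper": -0.6},
    {"dp": [-210, 0, -190], "roll": 0, "gripper": -0.6},
    {"dp": [-240, 0, -190], "roll": 0, "gripper": -0.6},
  ],
)

```text
clock: 4.6
eef_pos: [517.1, 194.8, 220.2]
eef_rot: [3.141, 0.0, 1.57]
wrist_force: [1.4, 1.0, -0.7]
finger_gap: 28.2
finger_force: 11.9
```

Request:
carry_out(
  deltas=[
    {"dp": [-40, -4, 0], "roll": 0, "gripper": -0.6},
    {"dp": [-80, -8, 0], "roll": 0, "gripper": -0.6},
    {"dp": [-120, -12, 0], "roll": 0, "gripper": -0.6},
    {"dp": [-160, -16, 0], "roll": 2, "gripper": -0.6},
    {"dp": [-200, -20, 0], "roll": 4, "gripper": -0.6},
    {"dp": [-240, -25, 0], "roll": 5.8, "gripper": -0.6},
    {"dp": [-280, -30, 0], "roll": 5.8, "gripper": -0.6},
    {"dp": [-320, -35, 0], "roll": 5.8, "gripper": -0.6},
    {"dp": [-360, -40, 0], "roll": 5.8, "gripper": -0.6},
    {"dp": [-400, -45, 0], "roll": 5.8, "gripper": -0.6},
    {"dp": [-440, -45, 0], "roll": 5.8, "gripper": -0.6},
    {"dp": [-440, -45, 0], "roll": 5.8, "gripper": -0.6},
  ],
)

```text
clock: 5.6
eef_pos: [471.5, -248.0, 219.8]
eef_rot: [-3.141, 0.001, 1.465]
wrist_force: [-0.4, 0.3, -1.0]
finger_gap: 28.2
finger_force: 11.9
```

Request:
carry_out(
  deltas=[
    {"dp": [-40, 4, 0], "roll": 0, "gripper": -0.6},
    {"dp": [-80, 8, 0], "roll": 0, "gripper": -0.6},
    {"dp": [-120, 12, 0], "roll": 0, "gripper": -0.6},
    {"dp": [-148, 16, 20], "roll": 0, "gripper": -0.6},
    {"dp": [-148, 16, 60], "roll": 0, "gripper": -0.6},
    {"dp": [-148, 16, 100], "roll": 0, "gripper": -0.6},
    {"dp": [-148, 16, 140], "roll": 0, "gripper": -0.6},
    {"dp": [-148, 16, 158], "roll": 0, "gripper": -0.6},
    {"dp": [-148, 16, 158], "roll": 0, "gripper": -0.6},
  ],
)

```text
clock: 6.35
eef_pos: [471.8, -389.6, 57.3]
eef_rot: [-3.135, -0.005, 1.47]
wrist_force: [-0.4, 0.8, -0.5]
finger_gap: 28.2
finger_force: 11.9
```

Run:
```python
from h import *
s=read_state();print(s['clock'],s['eef_pos'],s['finger_gap'])
t=viewer.camera('top');q=viewer.camera('side')
a=cv2.resize(t[185:245,370:480],None,fx=7,fy=7,interpolation=2)[:,:,::-1]
cv2.imwrite('pics/f.png',a[:420,:770]);crop('side',325,110,405,185,8,'g.png',q)
print((proj('side',[s['eef_pos']-[0,0,22]])-[325,110])*8)
```

```text
6.35 [ 471.76202394 -389.59141569   57.26036789] 28.185194312369344
[[344.72867265 317.83047003]]
```

View pics/g.png

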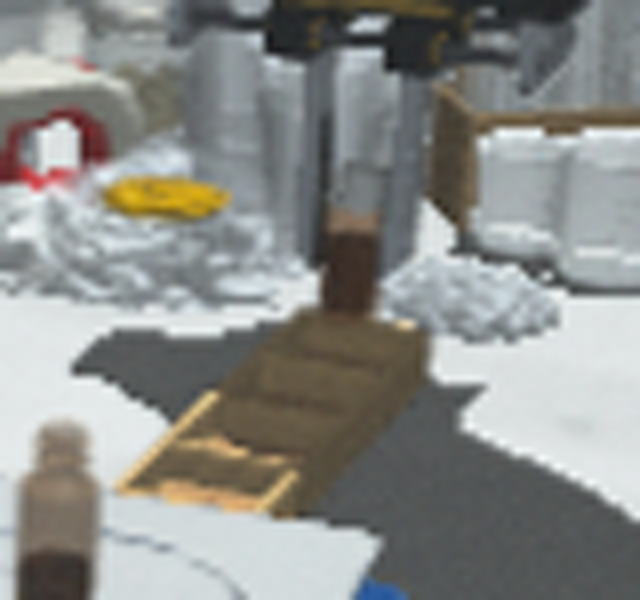

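Request:
carry_out(
  deltas=[
    {"dp": [0, 0, 0], "roll": 0, "gripper": -0.6},
    {"dp": [0, 0, 0], "roll": 0, "gripper": -0.6},
  ],
)

```text
clock: 6.62
eef_pos: [474.4, -392.0, 64.3]
eef_rot: [3.139, 0.002, 1.47]
wrist_force: [0.8, -0.2, -1.3]
finger_gap: 28.2
finger_force: 11.9
```

Run:
```python
from h import *
for i in range(3): print(read_state()['eef_pos'].round(1))
crop('top',370,185,480,245,7,'f.png')
u=np.array([.102,.995]);v=np.array([.995,-.102]);C=np.array([481,-310])
for a,b in[(120,32),(-120,32),(-120,-32),(120,-32),(-60,27)]: print(a,b,((proj('side',[[*(C+a*u+b*v),26]])-[325,110])*8+3.5).round(0),((proj('top',[[*(C+a*u+b*v),26]])-[370,185])*7+3).round(0))
print(((proj('side',[[472,-396.5,35]])-[325,110])*8+3.5).round(0))
```

```text
[ 474.4 -392.    64.3]
[ 474.4 -392.    64.3]
[ 474.4 -392.    64.3]
120 32 [[115. 486.]] [[103. 137.]]
-120 32 [[304. 301.]] [[640. 183.]]
-120 -32 [[440. 324.]] [[637. 327.]]
120 -32 [[265. 515.]] [[ 95. 282.]]
-60 27 [[272. 345.]] [[507. 183.]]
[[351. 317.]]
```

View pics/f.png

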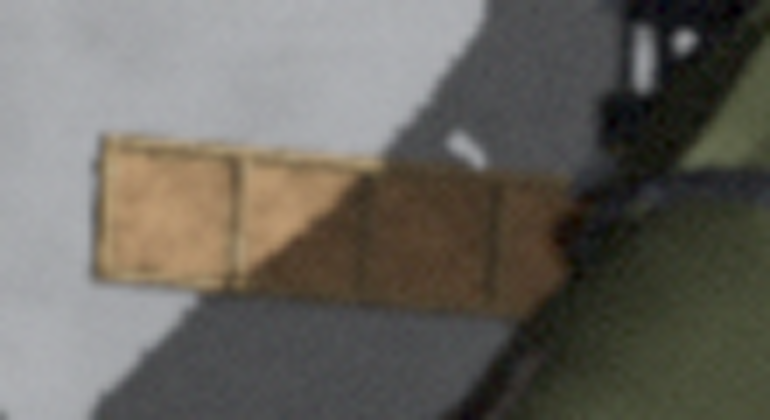

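Request:
carry_out(
  deltas=[
    {"dp": [0, 0, 15], "roll": 0, "gripper": -0.6},
    {"dp": [0, 0, 25], "roll": 0, "gripper": -0.6},
    {"dp": [0, 0, 29], "roll": 0, "gripper": -0.6},
    {"dp": [0, 0, 31], "roll": 0, "gripper": -0.6},
    {"dp": [0, 0, 31], "roll": 0, "gripper": -0.6},
    {"dp": [0, 0, 31], "roll": 0, "gripper": -0.6},
  ],
)

```text
clock: 7.17
eef_pos: [473.7, -391.6, 31.6]
eef_rot: [3.141, 0.0, 1.47]
wrist_force: [-0.1, 0.3, -0.9]
finger_gap: 28.6
finger_force: 11.9
```

Request:
carry_out(
  deltas=[
    {"dp": [0, 0, 0.5], "roll": 0, "gripper": -0.3},
    {"dp": [0, 0, 0.5], "roll": 0, "gripper": -0.1},
    {"dp": [0, 0, 0.5], "roll": 0, "gripper": -0.1},
    {"dp": [0, 0, 0.5], "roll": 0, "gripper": -0.1},
    {"dp": [0, 0, 0.5], "roll": 0, "gripper": -0.1},
  ],
)

```text
clock: 7.58
eef_pos: [473.6, -391.5, 30.8]
eef_rot: [3.141, 0.0, 1.47]
wrist_force: [0.6, 0.2, -0.5]
finger_gap: 42.2
finger_force: 0.0
```

Request:
carry_out(
  deltas=[
    {"dp": [0, 0, -15], "roll": 0, "gripper": -0.1},
    {"dp": [0, 0, -50], "roll": 0, "gripper": -0.1},
    {"dp": [0, 0, -90], "roll": 0, "gripper": -0.1},
    {"dp": [0, 0, -130], "roll": 0, "gripper": 0.1},
    {"dp": [0, 0, -170], "roll": 0, "gripper": 0.1},
    {"dp": [20, 0, -190], "roll": 0, "gripper": 0.1},
    {"dp": [60, -2, -190], "roll": 0, "gripper": 0.1},
    {"dp": [100, -4, -190], "roll": 0, "gripper": 0.1},
    {"dp": [140, -6, -190], "roll": 0, "gripper": 0.1},
    {"dp": [180, -8, -190], "roll": 0, "gripper": 0.1},
    {"dp": [220, -10, -190], "roll": 0, "gripper": 0.1},
    {"dp": [260, -11, -190], "roll": 0, "gripper": 0.1},
  ],
)

```text
clock: 8.58
eef_pos: [488.4, -129.8, 220.9]
eef_rot: [3.141, 0.0, 1.469]
wrist_force: [0.6, 1.0, -0.5]
finger_gap: 51.5
finger_force: 0.0
```

Request:
carry_out(
  deltas=[
    {"dp": [40, -2, 0], "roll": 0, "gripper": 0.1},
    {"dp": [80, -4, 0], "roll": 0, "gripper": 0.1},
    {"dp": [120, -6, 0], "roll": 0, "gripper": 0.1},
    {"dp": [160, -8, 0], "roll": 0, "gripper": 0.1},
    {"dp": [200, -10, 0], "roll": 0, "gripper": 0.1},
    {"dp": [240, -12, 0], "roll": -2, "gripper": 0.1},
    {"dp": [280, -14, 0], "roll": -4, "gripper": 0.1},
    {"dp": [320, -16, 0], "roll": -5.8, "gripper": 0.1},
    {"dp": [360, -18, 0], "roll": -5.8, "gripper": 0.1},
    {"dp": [400, -20, 0], "roll": -5.8, "gripper": 0.1},
    {"dp": [440, -21, 0], "roll": -5.8, "gripper": 0.1},
    {"dp": [460, -22, 0], "roll": -5.8, "gripper": 0.1},
  ],
)

```text
clock: 9.58
eef_pos: [512.6, 332.0, 220.3]
eef_rot: [-3.141, -0.0, 1.573]
wrist_force: [0.5, -0.5, 0.4]
finger_gap: 51.7
finger_force: 0.0
```

Request:
carry_out(
  deltas=[
    {"dp": [30, 0, 0], "roll": 0, "gripper": 0.1},
    {"dp": [49, 0, 0], "roll": 0, "gripper": 0.1},
    {"dp": [49, 0, 30], "roll": 0, "gripper": 0.1},
    {"dp": [49, 0, 60], "roll": 0, "gripper": 0.1},
    {"dp": [49, 0, 90], "roll": 0, "gripper": 0.1},
    {"dp": [49, 0, 110], "roll": 0, "gripper": 0.1},
    {"dp": [49, 0, 110], "roll": 0, "gripper": 0.1},
    {"dp": [49, 0, 110], "roll": 0, "gripper": 0.1},
    {"dp": [49, 0, 110], "roll": 0, "gripper": 0.1},
  ],
)

```text
clock: 10.33
eef_pos: [514.0, 377.6, 112.5]
eef_rot: [3.14, -0.001, 1.571]
wrist_force: [-0.1, 0.3, 1.0]
finger_gap: 51.8
finger_force: 0.0
```

Request:
carry_out(
  deltas=[
    {"dp": [0, 3, 30], "roll": 0, "gripper": 0.1},
    {"dp": [0, 3, 60], "roll": 0, "gripper": 0.1},
    {"dp": [0, 3, 75], "roll": 0, "gripper": 0.1},
    {"dp": [0, 3, 80], "roll": 0, "gripper": 0.1},
    {"dp": [0, 3, 80], "roll": 0, "gripper": 0.1},
    {"dp": [0, 3, 80], "roll": 0, "gripper": 0.1},
  ],
)

```text
clock: 10.83
eef_pos: [517.2, 377.8, 32.7]
eef_rot: [3.139, -0.001, 1.571]
wrist_force: [-0.2, 0.1, 0.9]
finger_gap: 51.9
finger_force: 0.0
```

Run:
```python
from h import *
crop('side',225,180,345,300,5,'k.png')
print(read_state()['eef_pos'])
```

```text
[517.27786727 377.81293502  32.90489992]
```

View pics/k.png

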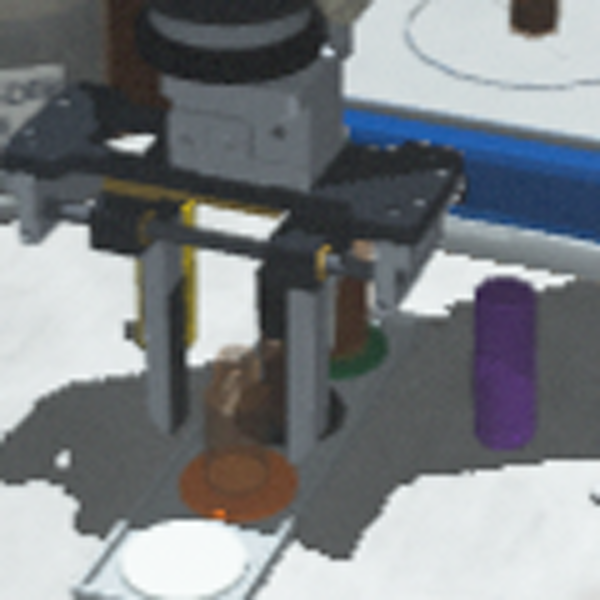

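Request:
carry_out(
  deltas=[
    {"dp": [-3, 1, 0], "roll": 0, "gripper": 0.1},
    {"dp": [-3, 1, 2], "roll": 0, "gripper": 0.1},
    {"dp": [-3, 1, 2], "roll": 0, "gripper": -0.6},
    {"dp": [-3, 1, 2], "roll": 0, "gripper": -0.6},
    {"dp": [-3, 1, 2], "roll": 0, "gripper": -0.6},
    {"dp": [-3, 1, 2], "roll": 0, "gripper": -0.6},
    {"dp": [-3, 1, 2], "roll": 0, "gripper": -0.6},
    {"dp": [-3, 1, 2], "roll": 0, "gripper": -0.6},
    {"dp": [-3, 1, 2], "roll": 0, "gripper": -0.6},
  ],
)

```text
clock: 11.63
eef_pos: [517.3, 374.2, 28.7]
eef_rot: [3.142, -0.0, 1.571]
wrist_force: [-0.0, 0.3, 0.8]
finger_gap: 28.0
finger_force: 12.0
```

Request:
carry_out(
  deltas=[
    {"dp": [0, 0, -40], "roll": 0, "gripper": -0.6},
    {"dp": [0, 0, -80], "roll": 0, "gripper": -0.6},
    {"dp": [0, 0, -120], "roll": 0, "gripper": -0.6},
    {"dp": [0, 0, -160], "roll": 0, "gripper": -0.6},
    {"dp": [0, 0, -190], "roll": 0, "gripper": -0.6},
    {"dp": [-20, 0, -190], "roll": 0, "gripper": -0.6},
    {"dp": [-50, 0, -190], "roll": 0, "gripper": -0.6},
    {"dp": [-90, 0, -190], "roll": 0, "gripper": -0.6},
    {"dp": [-130, 0, -190], "roll": 0, "gripper": -0.6},
    {"dp": [-170, 0, -190], "roll": 0, "gripper": -0.6},
    {"dp": [-210, 0, -190], "roll": 0, "gripper": -0.6},
    {"dp": [-240, 0, -190], "roll": 0, "gripper": -0.6},
  ],
)

```text
clock: 12.63
eef_pos: [516.9, 131.6, 218.7]
eef_rot: [3.141, 0.0, 1.57]
wrist_force: [1.1, -0.3, 0.1]
finger_gap: 28.2
finger_force: 12.0
```

Request:
carry_out(
  deltas=[
    {"dp": [-40, -4, 0], "roll": 0, "gripper": -0.6},
    {"dp": [-80, -8, 0], "roll": 0, "gripper": -0.6},
    {"dp": [-120, -12, 0], "roll": 0, "gripper": -0.6},
    {"dp": [-160, -16, 0], "roll": 2, "gripper": -0.6},
    {"dp": [-200, -20, 0], "roll": 4, "gripper": -0.6},
    {"dp": [-240, -25, 0], "roll": 5.8, "gripper": -0.6},
    {"dp": [-280, -30, 0], "roll": 5.8, "gripper": -0.6},
    {"dp": [-320, -35, 0], "roll": 5.8, "gripper": -0.6},
    {"dp": [-360, -39, 0], "roll": 5.8, "gripper": -0.6},
    {"dp": [-400, -39, 0], "roll": 5.8, "gripper": -0.6},
    {"dp": [-440, -39, 0], "roll": 5.8, "gripper": -0.6},
    {"dp": [-460, -39, 0], "roll": 5.8, "gripper": -0.6},
  ],
)

```text
clock: 13.63
eef_pos: [477.5, -329.6, 218.3]
eef_rot: [-3.141, 0.0, 1.467]
wrist_force: [-0.0, 0.6, 0.4]
finger_gap: 28.2
finger_force: 12.0
```

Request:
carry_out(
  deltas=[
    {"dp": [-13, 1, 0], "roll": 0, "gripper": -0.6},
    {"dp": [-13, 1, 0], "roll": 0, "gripper": -0.6},
    {"dp": [-13, 1, 40], "roll": 0, "gripper": -0.6},
    {"dp": [-13, 1, 80], "roll": 0, "gripper": -0.6},
    {"dp": [-13, 1, 120], "roll": 0, "gripper": -0.6},
    {"dp": [-13, 1, 140], "roll": 0, "gripper": -0.6},
    {"dp": [-13, 1, 140], "roll": 0, "gripper": -0.6},
    {"dp": [-13, 1, 140], "roll": 0, "gripper": -0.6},
    {"dp": [-13, 1, 140], "roll": 0, "gripper": -0.6},
  ],
)

```text
clock: 14.38
eef_pos: [479.2, -338.7, 80.8]
eef_rot: [3.139, 0.002, 1.471]
wrist_force: [0.0, 0.2, -0.1]
finger_gap: 27.8
finger_force: 12.0
```

Run:
```python
from h import *
print(read_state()['eef_pos'])
crop('side',325,110,405,185,8,'m.png')
```

```text
[ 479.18415856 -338.70866977   80.82813035]
```

View pics/m.png

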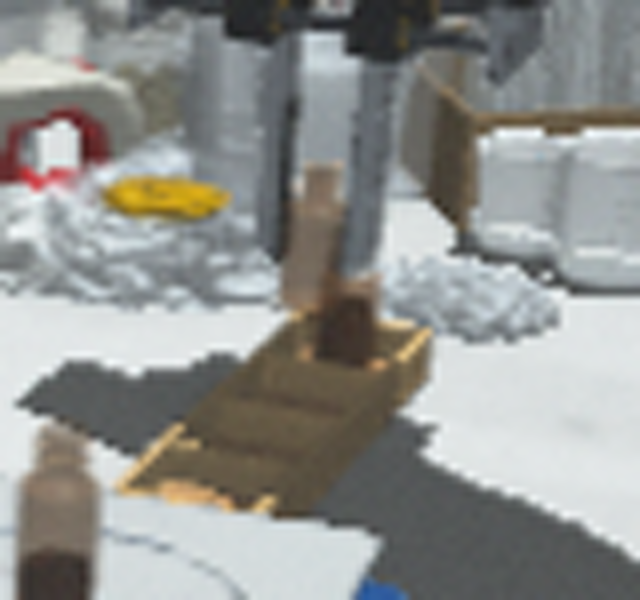

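The white bottle stands in the far compartment (base about (347,350) in the crop), and the vial is held upright over the next one (315,290).

Request:
carry_out(
  deltas=[
    {"dp": [0, 0, 25], "roll": 0, "gripper": -0.6},
    {"dp": [0, 0, 40], "roll": 0, "gripper": -0.6},
    {"dp": [0, 0, 47], "roll": 0, "gripper": -0.6},
    {"dp": [0, 0, 49], "roll": 0, "gripper": -0.6},
    {"dp": [0, 0, 49.5], "roll": 0, "gripper": -0.6},
    {"dp": [0, 0, 49.5], "roll": 0, "gripper": -0.6},
    {"dp": [0, 0, 49.5], "roll": 0, "gripper": -0.3},
    {"dp": [0, 0, 49.5], "roll": 0, "gripper": -0.12},
    {"dp": [0, 0, 49.5], "roll": 0, "gripper": -0.12},
    {"dp": [0, 0, 49.5], "roll": 0, "gripper": -0.12},
    {"dp": [0, 0, 49.5], "roll": 0, "gripper": -0.12},
  ],
)

```text
clock: 15.35
eef_pos: [478.2, -338.9, 29.3]
eef_rot: [3.141, 0.0, 1.47]
wrist_force: [-1.2, -0.5, -0.9]
finger_gap: 41.3
finger_force: 0.0
```

Request:
carry_out(
  deltas=[
    {"dp": [0, 0, -15], "roll": 0, "gripper": -0.12},
    {"dp": [0, 0, -50], "roll": 0, "gripper": -0.12},
    {"dp": [0, 0, -90], "roll": 0, "gripper": -0.1},
    {"dp": [0, 0, -130], "roll": 0, "gripper": 0.1},
    {"dp": [0, 0, -170], "roll": 0, "gripper": 0.1},
    {"dp": [20, 0, -190], "roll": 0, "gripper": 0.1},
    {"dp": [60, -2, -190], "roll": 0, "gripper": 0.1},
    {"dp": [100, -4, -190], "roll": 0, "gripper": 0.1},
    {"dp": [140, -6, -190], "roll": 0, "gripper": 0.1},
    {"dp": [180, -8, -190], "roll": 0, "gripper": 0.1},
    {"dp": [220, -10, -190], "roll": 0, "gripper": 0.1},
    {"dp": [260, -11, -190], "roll": 0, "gripper": 0.1},
  ],
)

```text
clock: 16.35
eef_pos: [493.0, -77.2, 219.4]
eef_rot: [3.141, 0.0, 1.47]
wrist_force: [1.2, -0.0, 0.6]
finger_gap: 51.2
finger_force: 0.0
```

Request:
carry_out(
  deltas=[
    {"dp": [40, -2, 0], "roll": 0, "gripper": 0.1},
    {"dp": [80, -4, 0], "roll": 0, "gripper": 0.1},
    {"dp": [120, -6, 0], "roll": 0, "gripper": 0.1},
    {"dp": [160, -8, 0], "roll": 0, "gripper": 0.1},
    {"dp": [200, -10, 0], "roll": 0, "gripper": 0.1},
    {"dp": [240, -12, 0], "roll": -2, "gripper": 0.1},
    {"dp": [280, -14, 0], "roll": -4, "gripper": 0.1},
    {"dp": [320, -16, 0], "roll": -5.8, "gripper": 0.1},
    {"dp": [360, -17, 0], "roll": -5.8, "gripper": 0.1},
    {"dp": [399, -17, 0], "roll": -5.8, "gripper": 0.1},
    {"dp": [399, -17, 0], "roll": -5.8, "gripper": 0.1},
    {"dp": [399, -17, 0], "roll": -5.8, "gripper": 0.1},
  ],
)

```text
clock: 17.35
eef_pos: [516.2, 321.0, 218.4]
eef_rot: [-3.141, 0.001, 1.574]
wrist_force: [-0.5, -0.5, -0.2]
finger_gap: 51.8
finger_force: 0.0
```

Request:
carry_out(
  deltas=[
    {"dp": [0, 0, 40], "roll": 0, "gripper": 0.1},
    {"dp": [0, 0, 80], "roll": 0, "gripper": 0.1},
    {"dp": [0, 0, 100], "roll": 0, "gripper": 0.1},
    {"dp": [0, 0, 100], "roll": 0, "gripper": 0.1},
    {"dp": [0, 0, 100], "roll": 0, "gripper": 0.1},
    {"dp": [0, 0, 100], "roll": 0, "gripper": 0.1},
  ],
)

```text
clock: 17.85
eef_pos: [517.7, 319.4, 121.4]
eef_rot: [3.139, -0.001, 1.57]
wrist_force: [-0.8, 0.1, 0.3]
finger_gap: 51.7
finger_force: 0.0
```

Request:
carry_out(
  deltas=[
    {"dp": [0, 0, 30], "roll": 0, "gripper": 0.1},
    {"dp": [0, 0, 60], "roll": 0, "gripper": 0.1},
    {"dp": [0, 0, 80], "roll": 0, "gripper": 0.1},
    {"dp": [0, 0, 89], "roll": 0, "gripper": 0.1},
    {"dp": [0, 0, 89], "roll": 0, "gripper": 0.1},
    {"dp": [0, 0, 89], "roll": 0, "gripper": 0.1},
  ],
)

```text
clock: 18.35
eef_pos: [517.7, 320.0, 32.0]
eef_rot: [3.14, -0.001, 1.571]
wrist_force: [-0.4, 0.2, 1.1]
finger_gap: 51.5
finger_force: 0.0
```

Run:
```python
from h import *
print(read_state()['eef_pos'])
crop('side',235,180,335,280,6,'n.png')
```

```text
[517.66801928 319.98103742  32.02542653]
```

View pics/n.png

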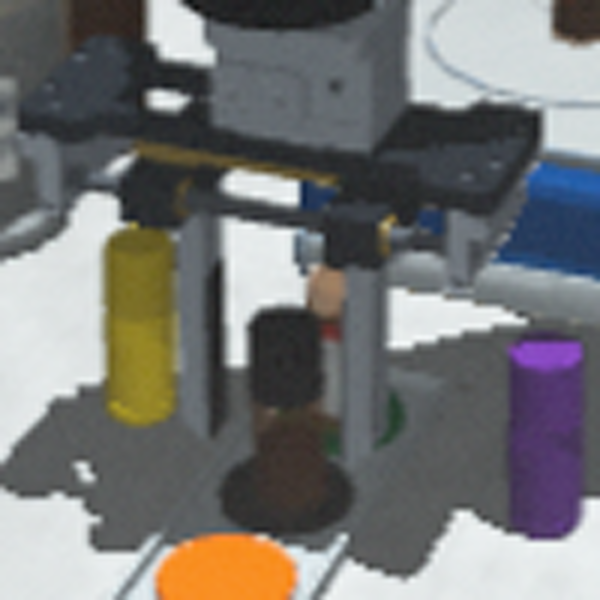

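Request:
carry_out(
  deltas=[
    {"dp": [2, 0, 1], "roll": 0, "gripper": 0.1},
    {"dp": [2, 0, 1], "roll": 0, "gripper": 0.1},
    {"dp": [2, 0, 1], "roll": 0, "gripper": -0.6},
    {"dp": [2, 0, 1], "roll": 0, "gripper": -0.6},
    {"dp": [2, 0, 1], "roll": 0, "gripper": -0.6},
    {"dp": [2, 0, 1], "roll": 0, "gripper": -0.6},
    {"dp": [2, 0, 1], "roll": 0, "gripper": -0.6},
    {"dp": [2, 0, 1], "roll": 0, "gripper": -0.6},
    {"dp": [2, 0, 1], "roll": 0, "gripper": -0.6},
  ],
)

```text
clock: 19.15
eef_pos: [516.7, 321.6, 29.2]
eef_rot: [3.142, -0.0, 1.571]
wrist_force: [-0.2, -0.2, 2.0]
finger_gap: 27.8
finger_force: 12.0
```

Request:
carry_out(
  deltas=[
    {"dp": [0, 0, -40], "roll": 0, "gripper": -0.6},
    {"dp": [0, 0, -80], "roll": 0, "gripper": -0.6},
    {"dp": [0, 0, -120], "roll": 0, "gripper": -0.6},
    {"dp": [0, 0, -160], "roll": 0, "gripper": -0.6},
    {"dp": [0, 0, -190], "roll": 0, "gripper": -0.6},
    {"dp": [-20, 0, -190], "roll": 0, "gripper": -0.6},
    {"dp": [-50, 0, -190], "roll": 0, "gripper": -0.6},
    {"dp": [-90, 0, -190], "roll": 0, "gripper": -0.6},
    {"dp": [-130, 0, -190], "roll": 0, "gripper": -0.6},
    {"dp": [-170, 0, -190], "roll": 0, "gripper": -0.6},
    {"dp": [-210, 0, -190], "roll": 0, "gripper": -0.6},
    {"dp": [-240, 0, -190], "roll": 0, "gripper": -0.6},
  ],
)

```text
clock: 20.15
eef_pos: [516.4, 79.0, 219.2]
eef_rot: [3.142, 0.0, 1.57]
wrist_force: [0.0, -0.3, -0.3]
finger_gap: 28.2
finger_force: 12.0
```

Request:
carry_out(
  deltas=[
    {"dp": [-40, -4, 0], "roll": 0, "gripper": -0.6},
    {"dp": [-80, -8, 0], "roll": 0, "gripper": -0.6},
    {"dp": [-120, -12, 0], "roll": 0, "gripper": -0.6},
    {"dp": [-160, -16, 0], "roll": 2, "gripper": -0.6},
    {"dp": [-200, -20, 0], "roll": 4, "gripper": -0.6},
    {"dp": [-240, -25, 0], "roll": 5.8, "gripper": -0.6},
    {"dp": [-280, -30, 0], "roll": 5.8, "gripper": -0.6},
    {"dp": [-320, -33, 0], "roll": 5.8, "gripper": -0.6},
    {"dp": [-350, -33, 0], "roll": 5.8, "gripper": -0.6},
    {"dp": [-362, -33, 0], "roll": 5.8, "gripper": -0.6},
    {"dp": [-362, -33, 0], "roll": 5.8, "gripper": -0.6},
    {"dp": [-362, -33, 0], "roll": 5.8, "gripper": -0.6},
  ],
)

```text
clock: 21.15
eef_pos: [483.8, -279.9, 218.8]
eef_rot: [-3.141, -0.0, 1.469]
wrist_force: [0.6, 0.2, -0.7]
finger_gap: 28.1
finger_force: 12.0
```

Request:
carry_out(
  deltas=[
    {"dp": [0, 0, 40], "roll": 0, "gripper": -0.6},
    {"dp": [0, 0, 80], "roll": 0, "gripper": -0.6},
    {"dp": [0, 0, 120], "roll": 0, "gripper": -0.6},
    {"dp": [0, 0, 140], "roll": 0, "gripper": -0.6},
    {"dp": [0, 0, 140], "roll": 0, "gripper": -0.6},
    {"dp": [0, 0, 140], "roll": 0, "gripper": -0.6},
    {"dp": [0, 0, 140], "roll": 0, "gripper": -0.6},
  ],
)

```text
clock: 21.73
eef_pos: [485.0, -280.1, 81.2]
eef_rot: [3.139, 0.001, 1.471]
wrist_force: [-0.0, -0.1, 0.9]
finger_gap: 27.8
finger_force: 12.0
```

Request:
carry_out(
  deltas=[
    {"dp": [-1, 0, 25], "roll": 0, "gripper": -0.6},
    {"dp": [-1, 0, 40], "roll": 0, "gripper": -0.6},
    {"dp": [-1, 0, 47], "roll": 0, "gripper": -0.6},
    {"dp": [-1, 0, 49], "roll": 0, "gripper": -0.6},
    {"dp": [-1, 0, 49.5], "roll": 0, "gripper": -0.6},
    {"dp": [-1, 0, 49.5], "roll": 0, "gripper": -0.6},
    {"dp": [-1, 0, 49.5], "roll": 0, "gripper": -0.3},
    {"dp": [-1, 0, 49.5], "roll": 0, "gripper": -0.12},
    {"dp": [-1, 0, 49.5], "roll": 0, "gripper": -0.12},
    {"dp": [-1, 0, 49.5], "roll": 0, "gripper": -0.12},
    {"dp": [-1, 0, 49.5], "roll": 0, "gripper": -0.12},
  ],
)

```text
clock: 22.65
eef_pos: [483.8, -281.4, 29.8]
eef_rot: [3.141, 0.0, 1.47]
wrist_force: [-0.4, -0.3, 0.6]
finger_gap: 41.2
finger_force: 0.0
```

Request:
carry_out(
  deltas=[
    {"dp": [0, 0, -15], "roll": 0, "gripper": -0.12},
    {"dp": [0, 0, -50], "roll": 0, "gripper": -0.12},
    {"dp": [0, 0, -90], "roll": 0, "gripper": -0.1},
    {"dp": [0, 0, -130], "roll": 0, "gripper": 0.15},
    {"dp": [0, 0, -170], "roll": 0, "gripper": 0.15},
    {"dp": [20, 0, -190], "roll": 0, "gripper": 0.15},
    {"dp": [60, -2, -190], "roll": 0, "gripper": 0.15},
    {"dp": [100, -4, -190], "roll": 0, "gripper": 0.15},
    {"dp": [140, -6, -190], "roll": 0, "gripper": 0.15},
    {"dp": [180, -8, -190], "roll": 0, "gripper": 0.15},
    {"dp": [220, -10, -190], "roll": 0, "gripper": 0.15},
    {"dp": [260, -11, -190], "roll": 0, "gripper": 0.15},
  ],
)

```text
clock: 23.65
eef_pos: [498.6, -19.7, 219.9]
eef_rot: [3.141, 0.0, 1.47]
wrist_force: [1.4, -1.3, -0.1]
finger_gap: 53.9
finger_force: 0.0
```

Request:
carry_out(
  deltas=[
    {"dp": [40, -2, 0], "roll": 0, "gripper": 0.15},
    {"dp": [80, -4, 0], "roll": 0, "gripper": 0.15},
    {"dp": [120, -6, 0], "roll": -2, "gripper": 0.15},
    {"dp": [160, -8, 0], "roll": -4, "gripper": 0.15},
    {"dp": [200, -10, 0], "roll": -5.8, "gripper": 0.15},
    {"dp": [240, -12, 0], "roll": -5.8, "gripper": 0.15},
    {"dp": [270, -12, 0], "roll": -5.8, "gripper": 0.15},
    {"dp": [282, -12, 0], "roll": -5.8, "gripper": 0.15},
    {"dp": [282, -12, 0], "roll": -5.8, "gripper": 0.15},
    {"dp": [282, -12, 0], "roll": -5.8, "gripper": 0.15},
  ],
)

```text
clock: 24.48
eef_pos: [515.4, 259.7, 219.3]
eef_rot: [-3.141, 0.0, 1.572]
wrist_force: [-0.2, -0.9, -0.8]
finger_gap: 54.1
finger_force: 0.0
```

Request:
carry_out(
  deltas=[
    {"dp": [0, 0, 20], "roll": 0, "gripper": 0.15},
    {"dp": [0, 0, 50], "roll": 0, "gripper": 0.15},
    {"dp": [0, 0, 75], "roll": 0, "gripper": 0.15},
    {"dp": [0, 0, 75], "roll": 0, "gripper": 0.15},
    {"dp": [0, 0, 75], "roll": 0, "gripper": 0.15},
  ],
)

```text
clock: 24.9
eef_pos: [515.6, 258.7, 144.8]
eef_rot: [-3.14, 0.001, 1.569]
wrist_force: [-0.2, 0.0, 0.4]
finger_gap: 54.2
finger_force: 0.0
```

Run:
```python
from h import *
print(read_state()['eef_pos'])
crop('side',245,140,345,240,6,'p.png')
P=read_state()['eef_pos']
print(((proj('side',[P,[517,260,8],[517,260,120]])-[245,140])*6+2.5).round())
```

```text
[515.56325094 258.69745012 144.75851793]
[[287. 338.]
 [284. 648.]
 [284. 400.]]
```

View pics/p.png

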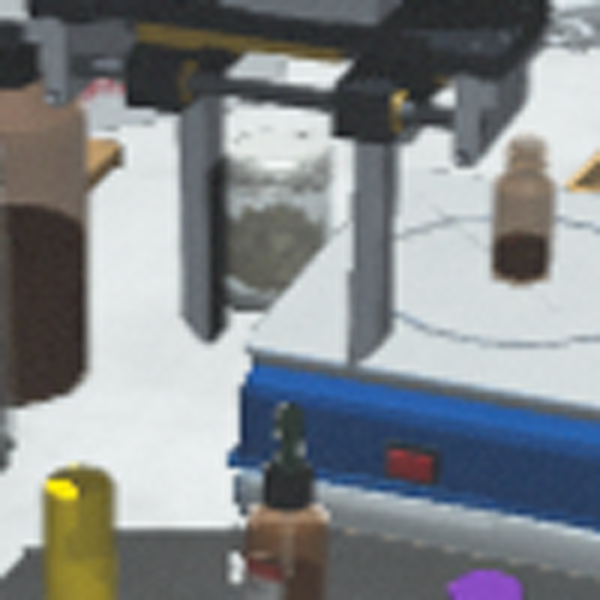

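Request:
carry_out(
  deltas=[
    {"dp": [1, 1, 35], "roll": 0, "gripper": 0.15},
    {"dp": [1, 1, 65], "roll": 0, "gripper": 0.15},
    {"dp": [1, 1, 90], "roll": 0, "gripper": 0.15},
    {"dp": [1, 1, 104], "roll": 0, "gripper": 0.15},
    {"dp": [1, 1, 104], "roll": 0, "gripper": 0.15},
    {"dp": [1, 1, 104], "roll": 0, "gripper": 0.15},
  ],
)

```text
clock: 25.45
eef_pos: [517.4, 261.1, 42.3]
eef_rot: [3.14, -0.001, 1.571]
wrist_force: [-0.5, 0.3, 0.4]
finger_gap: 54.3
finger_force: 0.0
```

Request:
carry_out(
  deltas=[
    {"dp": [0, 0, 0], "roll": 0, "gripper": -0.5},
    {"dp": [0, 0, 0], "roll": 0, "gripper": -0.5},
    {"dp": [0, 0, 0], "roll": 0, "gripper": -0.5},
    {"dp": [0, 0, 0], "roll": 0, "gripper": -0.5},
    {"dp": [0, 0, 0], "roll": 0, "gripper": -0.5},
    {"dp": [0, 0, 0], "roll": 0, "gripper": -0.5},
    {"dp": [0, 0, 0], "roll": 0, "gripper": -0.5},
  ],
  newtons=15,
)

```text
clock: 26.03
eef_pos: [517.1, 261.4, 41.7]
eef_rot: [3.14, -0.001, 1.571]
wrist_force: [-0.8, -0.6, 7.4]
finger_gap: 32.5
finger_force: 15.0
```

Request:
carry_out(
  deltas=[
    {"dp": [0, 0, -10], "roll": 0, "gripper": -0.5},
    {"dp": [0, 0, -40], "roll": 0, "gripper": -0.5},
    {"dp": [0, 0, -80], "roll": 0, "gripper": -0.5},
    {"dp": [0, 0, -120], "roll": 0, "gripper": -0.5},
    {"dp": [0, 0, -160], "roll": 0, "gripper": -0.5},
    {"dp": [0, 0, -190], "roll": 0, "gripper": -0.5},
    {"dp": [-20, 0, -190], "roll": 0, "gripper": -0.5},
    {"dp": [-50, 0, -190], "roll": 0, "gripper": -0.5},
    {"dp": [-90, 0, -190], "roll": 0, "gripper": -0.5},
    {"dp": [-130, 0, -190], "roll": 0, "gripper": -0.5},
    {"dp": [-160, 0, -190], "roll": 0, "gripper": -0.5},
    {"dp": [-160, 0, -190], "roll": 0, "gripper": -0.5},
  ],
)

```text
clock: 27.03
eef_pos: [516.4, 97.0, 231.5]
eef_rot: [3.141, 0.001, 1.567]
wrist_force: [-0.1, -0.0, -0.1]
finger_gap: 32.6
finger_force: 14.9
```

Request:
carry_out(
  deltas=[
    {"dp": [-40, -4, 0], "roll": 0, "gripper": -0.5},
    {"dp": [-80, -8, 0], "roll": 0, "gripper": -0.5},
    {"dp": [-120, -12, 0], "roll": 0, "gripper": -0.5},
    {"dp": [-160, -16, 0], "roll": 2, "gripper": -0.5},
    {"dp": [-200, -20, 0], "roll": 4, "gripper": -0.5},
    {"dp": [-240, -25, 0], "roll": 5.8, "gripper": -0.5},
    {"dp": [-280, -27, 0], "roll": 5.8, "gripper": -0.5},
    {"dp": [-310, -27, 0], "roll": 5.8, "gripper": -0.5},
    {"dp": [-325, -27, 0], "roll": 5.8, "gripper": -0.5},
    {"dp": [-325, -27, 0], "roll": 5.8, "gripper": -0.5},
    {"dp": [-325, -27, 0], "roll": 5.8, "gripper": -0.5},
  ],
)

```text
clock: 27.95
eef_pos: [489.7, -223.3, 230.7]
eef_rot: [-3.141, -0.0, 1.469]
wrist_force: [0.0, 0.0, -1.9]
finger_gap: 33.0
finger_force: 14.9
```

Request:
carry_out(
  deltas=[
    {"dp": [0, 0, 40], "roll": 0, "gripper": -0.5},
    {"dp": [0, 0, 80], "roll": 0, "gripper": -0.5},
    {"dp": [0, 0, 120], "roll": 0, "gripper": -0.5},
    {"dp": [0, 0, 140], "roll": 0, "gripper": -0.5},
    {"dp": [0, 0, 140], "roll": 0, "gripper": -0.5},
    {"dp": [0, 0, 140], "roll": 0, "gripper": -0.5},
  ],
)

```text
clock: 28.45
eef_pos: [489.9, -222.4, 91.0]
eef_rot: [-3.141, -0.0, 1.471]
wrist_force: [0.8, 0.0, -0.2]
finger_gap: 32.8
finger_force: 14.9
```

Run:
```python
from h import *
s=read_state();print(s['eef_pos'],s['wrist_force'])
crop('side',315,110,405,185,7,'q.png')
```

```text
[ 489.94563966 -222.44066522   91.03182607] [ 0.83866029  0.04453756 -0.20307251]
```

View pics/q.png

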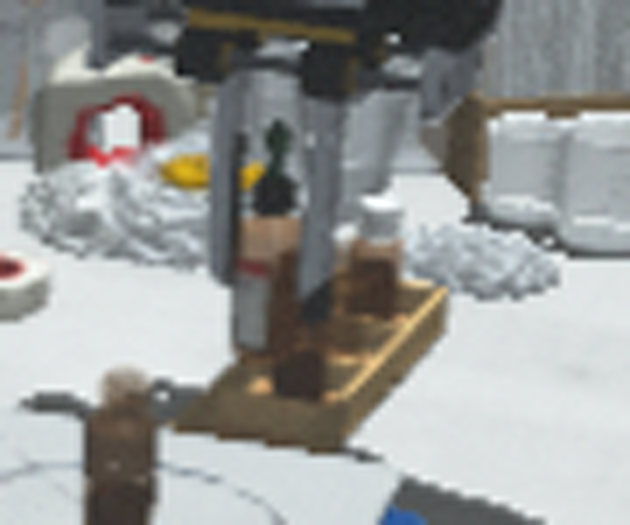

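Request:
carry_out(
  deltas=[
    {"dp": [-1, 0, 25], "roll": 0, "gripper": -0.5},
    {"dp": [-1, 0, 40], "roll": 0, "gripper": -0.5},
    {"dp": [-1, 0, 46], "roll": 0, "gripper": -0.5},
    {"dp": [-1, 0, 48], "roll": 0, "gripper": -0.5},
    {"dp": [-1, 0, 49], "roll": 0, "gripper": -0.5},
    {"dp": [-1, 0, 49], "roll": 0, "gripper": -0.5},
    {"dp": [-1, 0, 49], "roll": 0, "gripper": -0.5},
  ],
)

```text
clock: 29.08
eef_pos: [490.1, -225.1, 42.8]
eef_rot: [3.14, 0.001, 1.47]
wrist_force: [-0.2, 0.6, -0.5]
finger_gap: 32.5
finger_force: 14.9
```

Request:
carry_out(
  deltas=[
    {"dp": [0, 0, 0.5], "roll": 0, "gripper": -0.5},
    {"dp": [0, 0, 1], "roll": 0, "gripper": -0.5},
    {"dp": [0, 0, 1], "roll": 0, "gripper": -0.2},
    {"dp": [0, 0, 1], "roll": 0, "gripper": 0.05},
    {"dp": [0, 0, 1], "roll": 0, "gripper": 0.05},
    {"dp": [0, 0, 1], "roll": 0, "gripper": 0.05},
    {"dp": [0, 0, 1], "roll": 0, "gripper": 0.05},
  ],
)

```text
clock: 29.67
eef_pos: [489.5, -224.8, 40.6]
eef_rot: [-3.141, -0.0, 1.47]
wrist_force: [0.0, -0.2, -0.9]
finger_gap: 49.1
finger_force: 0.0
```

Request:
carry_out(
  deltas=[
    {"dp": [0, 0, -20], "roll": 0, "gripper": 0.05},
    {"dp": [0, 0, -50], "roll": 0, "gripper": 0.05},
    {"dp": [0, 0, -90], "roll": 0, "gripper": 0.05},
    {"dp": [0, 0, -130], "roll": 0, "gripper": 0.05},
    {"dp": [0, 0, -170], "roll": 0, "gripper": 0.05},
    {"dp": [40, 0, -190], "roll": 0, "gripper": 0.05},
    {"dp": [80, 0, -190], "roll": 0, "gripper": 0.05},
    {"dp": [120, 0, -190], "roll": 0, "gripper": 0.05},
    {"dp": [160, 0, -190], "roll": 0, "gripper": 0.05},
    {"dp": [200, 0, -190], "roll": 0, "gripper": 0.05},
    {"dp": [240, 0, -190], "roll": 0, "gripper": 0.05},
    {"dp": [240, 0, -190], "roll": 0, "gripper": 0.05},
  ],
)

```text
clock: 30.67
eef_pos: [513.7, 19.4, 230.7]
eef_rot: [3.142, -0.001, 1.475]
wrist_force: [0.1, 0.8, 0.2]
finger_gap: 49.3
finger_force: 0.0
```

Run:
```python
from h import *
s=read_state();print(s['clock'],s['eef_pos'],s['wrist_force'])
t=viewer.camera('top');q=viewer.camera('side')
f=lambda a,k:cv2.resize(a,None,fx=k,fy=k,interpolation=2)
a=f(t[140:250,325:475],4)[:,:600];b=f(q[110:190,265:415],4)
cv2.imwrite('pics/z.png',np.vstack([a[:270],a[270:],b][0:2]+[b[:160*1]])[:, :, ::-1] if 0 else np.vstack([f(t[185:245,355:475],5),f(q[110:170,300:420],5)])[:,:,::-1])
print([d['box'] for d in models.cut_out('top','small_jar')[:1]])
```

```text
30.6667 [513.73551771  19.41469017 230.67602372] [0.13565263 0.84286348 0.15335619]
[[349.4, 162.6, 352.3, 174.6]]
```

View pics/z.png

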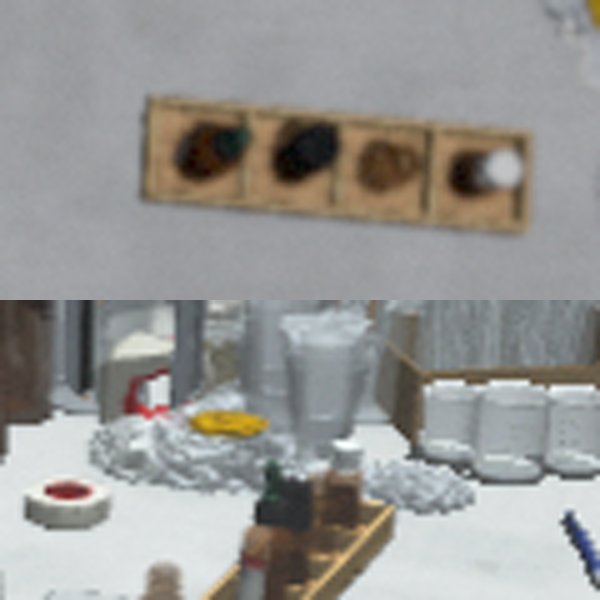

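The final picture shows all four bottles upright, one per compartment. From left to right they are the dropper (205,150), black cap (300,155), vial (385,165) and white cap (490,170). Nothing is touching them, so I'm handing in.

```bash
python3 -c "
from cell import manip
print(manip.sign_off())"
```

```text
the job is handed in; nothing more can be done
None
```

I moved all four bottles upright into the rack in reverse order (left to right: dropper, black cap, open vial, white cap), never went near the herb jar, and handed the job in at about 31 s; the judged result wasn't shown.

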